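# Slide the dosing cup back over the softener bottle's closed lid

### The arm

A 6-joint arm with a two-finger parallel gripper is mounted at the origin on the work surface. World frame = base frame: x ahead of the robot, y to its left, z up, the work surface at z = 0. Lengths are in m, angles in rad, forces in N, time in s.
With the tool pointing down it reaches from about 0.375 to 0.975 m from the base axis. Payload 3.8 kg.
Tool frame: the origin (TCP) lies at the very end of the fingers, on their centre line; the grasp point (between the pads) lies 19 mm behind it; z points along the fingers, y is the line along which they close (so a half turn about z gives the same grasp; the last joint's range is limited). The gripper opens to 85 mm and grips with 20 to 120 N. Pads are 22 mm wide; open, the fingers measure 114 mm over their backs; the gripper's body (76 mm by 85 mm) begins 54 mm behind the grasp point. The pads swing forward as they close: fully open they stand 13 mm farther back than shut.
Start: joints at [1.224, 0.264, 1.604, -0, 1.274, -0.037], TCP at [0.206, 0.643, 0.231] pointing down, gripper open.
Joint ranges: [-2.63, 2.63], [-0.94, 2.18], [0.31, 2.57], [-1.31, 4.45], [0, 2.66], [-2.55, 2.55]. Speed limits (rad/s): [2.57, 2.57, 3.14, 3.14, 3.14, 3.14].

### API

Orientations are given as a rotation vector (axis times angle).
In Python, from workcell import * gives the robot as it stands.
- The arm moves only by the shell command python3 -m crank 'ROWS' [OPENING] [FORCE]. ROWS is JSON, a list that holds one entry, the list of rows, each a list of 6 numbers: the shift along the tool's x, y, z in cm, then the turn, a rotation vector about the tool's x, y, z in rad. In form: [[[dx, dy, dz, ax, ay, az], ...]]. A call has 1 to 8 rows; each row shifts and turns the commanded pose from where the row before left it, along the tool's axes as they then stand; what a row does not reach is not made up. A row lasts 1/12 s, in which the tool goes at most 41.7 mm and 7.16 degrees, less where a joint would pass 70% of its speed; a pose out of reach is approached as far as the arm can. A call with a gripper value outside its range is refused whole. OPENING is the finger opening in cm, from 0 to 8.54, set as the call begins (- or left out, the last holds). The fingers move at their own pace and stop on an object; FORCE is the grip in N (left out, the last holds). Time passes only in rows, so rows that do not move let the fingers close. It gives the time, the measured TCP pose, the force, the opening and the grip force at its end, in the units of the state.
- read_state(): the state, without advancing time (a new reading comes with each control period).
- read_camera(name): name is "scene" or "top" or "wrist"; returns the picture (400x640x3 uint8, blue, green, red); there is no depth.
- camera_model(name): a dict with "camera_matrix" (3x3 intrinsics, pixels), "R" (3x3) and "t" (3): a world point X has camera coordinates R X + t. Camera axes: x right, y down, z forward; pixel columns grow to the right and rows downward; lengths in m; the calibration is good to about 2 mm. The wrist camera is an equidistant fisheye: a pixel r from the principal point sees the ray r / f radians off the axis. A picture is of the moment at which its call begins: read the wrist's pose just before it. camera_model takes no time and is no camera call; for the wrist camera it gives the pose at the moment of the call.
- finish_job(): hands the job in; it is judged then, once.
The state is a dict: "time": time; "q": joint angles; "joint_vel": joint speeds; "joint_torque": joint torques, N m; "tool_pos": TCP position; "tcp_rot": TCP orientation; "wrist_force": force on the tool from outside, world axes, zero at the start; "torque": the same for the moment, N m; "width": opening from 0.0 (shut) to 1.0 (fully open); "grip_force": force on a finger pad.
Only numpy, scipy, OpenCV 4.12 (cv2) and the standard library are available. Lean on these libraries where they do the work, as an engineer would, in place of code of your own. Each camera call takes 0.05 s, during which the arm holds its last target. There are 200 camera calls.

### The job

Put the small dosing cup back on the white bottle: slide it, mouth down as it stands, over the bottle's closed flip-top lid, and keep hold of it until its rim is fully down on the bottle's shoulder, then let go. Leave the bottle standing upright and do not shift the other things on the bench.

Things in the scene. Friction and masses are not known exactly. Their poses are not given: they have to be found in the camera images.
- cup: the dosing cup: the smaller of the two white plastic cups standing mouth down. 72 mm tall, straight outside 56 mm in diameter, with a 10 mm tall flared bead at the mouth 62 mm in diameter; walls 3 mm; inside 50 mm in diameter (56 mm at the mouth), 68 mm deep. About 45 g. Origin: centre of the mouth's rim plane, on the bench at the start; z points up to the closed end.
- bottle: loose, full, round white plastic bottle with a paper band, about 0.95 kg: body 96 mm in diameter, 100 mm tall, then sloping in to a level shoulder 76 mm in diameter at 120 mm; on it stands the closed flip-top lid, 45 mm in diameter and 52 mm tall, narrowing to 39 mm at its top. Origin: centre of the underside; z up.
- shoulder (a point): on the bottle's axis, at the level of the shoulder (120 mm above its underside), where the cup's rim comes to rest; z up
- lid_top (a point): centre of the top of the bottle's closed lid, 172 mm above its underside
- tumbler: bystander: larger white plastic cup, mouth down, 95 mm tall, 82 mm in diameter at the mouth, 68 mm at the top. Origin: centre of its underside (mouth).
- brush: bystander: blue scrub brush, 150 x 60 x 66 mm, long side along x, arched handle on top. Origin: centre of its underside.
- soap_dish: bystander: grey soap dish with a bar of soap, 85 x 120 mm, 27 mm tall. Origin: centre of its underside.
- dipper: bystander: green dipper, 130 mm in diameter, 85 mm tall, with a flat handle along its x to 172 mm from its axis. Origin: centre of the underside of its round part.
- pin_tub: bystander: grey tub 132 mm in diameter, 65 mm tall, with six yellow clothespins on its rim up to 112 mm. Origin: centre of its underside.
- jar: bystander: glass jar with a steel cap, 68 mm in diameter, 100 mm tall. Origin: centre of its underside.
Not all that is in view belongs to the job. Leave any red look-alike of the cup alone.

How it is judged:
On the way:
1. the cup, still held by the fingers, is slid over the lid to within 10 mm of the shoulder (horizontal distance between cup and shoulder below 0.006 m and angle between cup's own z axis and vertical below 0.1 rad and z of cup in the frame of shoulder below 0.01 m and contact force between the fingers and cup above 0.5 N), for 0.1 s.
At the end, for the whole second after the job is handed in: The cup sits mouth down over the lid: within 6 mm of the bottle's axis, tilted under 0.06 rad, rim within 4 mm of the shoulder; the bottle stands on the bench, tilted under 0.05 rad; both at rest. The cup was still held when its rim came within 10 mm of the shoulder (horizontal distance between cup and shoulder below 0.006 m and angle between cup's own z axis and vertical below 0.06 rad and z of cup in the frame of shoulder between -0.004 and 0.004 m and angle between bottle's own z axis and vertical below 0.05 rad and height (world z) of bottle below 0.006 m and linear speed of each of cup, bottle below 0.02 m/s); the robot touches nothing.
It fails at once if the bottle is tipped by more than 0.4 rad (angle between bottle's own z axis and vertical above 0.4 rad).
It fails at once if one of the other things on the bench is shifted by more than 40 mm (distance of any of tumbler, brush, soap_dish, dipper, pin_tub, jar from where it was at the start of the episode above 0.04 m).
It also fails if it takes over 38 s, if anything falls off the work surface, if the arm or the gripper's body presses on something with over 40 N, if the wrist force passes 120 N, or if a joint passes its speed limit or range.

## Working session

There is one attempt and no reset: what is moved stays moved. The work goes in short steps, Python scripts to look and compute and a shell command to move; the robot and the scene stay as the last step left them, time stands still between calls to the robot, and variables do not carry over. Pictures are saved under pics/ and viewed, at most 10 in all, crops included, and the job is handed in when it is done.

```bash
mkdir -p pics
python3 - <<'E'
from workcell import *
import cv2,numpy as np
a=read_camera("scene");b=read_camera("top");c=read_camera("wrist")
for n,i in zip(["scene","top","wrist"],[a,b,c]): cv2.imwrite(f"pics/{n}0.png",i)
for n in ["scene","top","wrist"]:
    m=camera_model(n);print(n,np.round(np.array(m["camera_matrix"]),1).tolist(),np.round(m["R"],3).tolist(),np.round(m["t"],3).tolist())
s=read_state();print(s["time"],s["tool_pos"],s["tcp_rot"],s["width"])
E
```

```text
scene [[516.3, 0.0, 320.0], [0.0, 516.3, 202.8], [0.0, 0.0, 1.0]] [[0.001, 1.0, 0.007], [0.851, 0.002, -0.526], [-0.526, 0.007, -0.851]] [0.015, -0.383, 1.714]
top [[456.0, 0.0, 322.4], [0.0, 456.0, 196.3], [0.0, 0.0, 1.0]] [[-0.007, -1.0, 0.005], [-0.998, 0.007, -0.06], [0.06, -0.006, -0.998]] [-0.003, 0.531, 1.55]
wrist [[309.7, 0.0, 316.3], [0.0, 309.7, 202.3], [0.0, 0.0, 1.0]] [[0.304, 0.953, -0.003], [0.912, -0.29, 0.291], [0.276, -0.091, -0.957]] [-0.674, -0.038, 0.381]
0.15 [0.20558099 0.64231497 0.23020023] [-4.84586537e-01 -3.10364561e+00  2.82975549e-03] 0.9899275108759832
```

View pics/scene0.png

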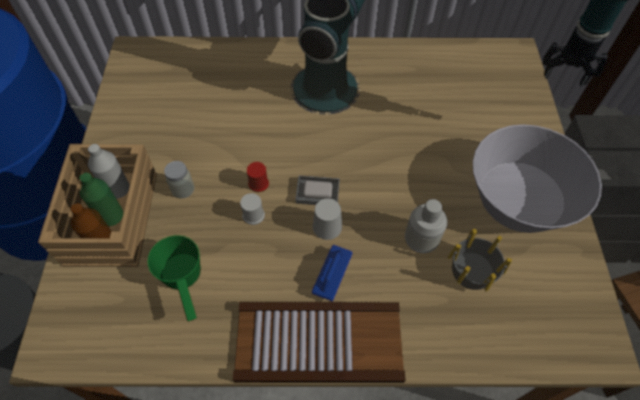

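View pics/top0.png

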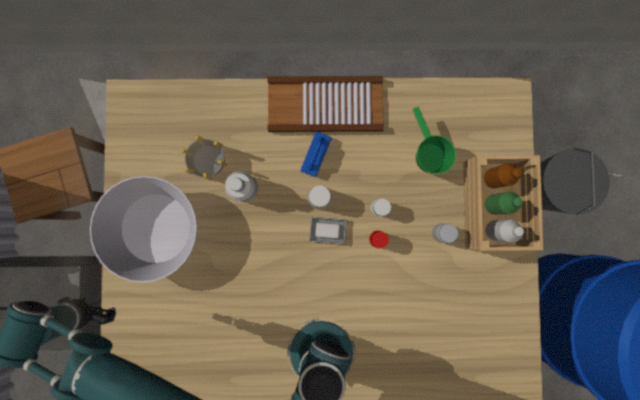

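The small white cup is at scene (252,208) / top (381,208). The larger white tumbler is at scene (327,218) / top (319,197), and the red look-alike at top (379,240). The bottle is at scene (427,225) / top (241,186). The smaller white one fits the cup, so I'll enlarge it to confirm and measure.

```bash
cat > h.py <<'E'
import numpy as np,cv2
from workcell import *
def cast(name,uv,z,m=None):
    m=m or camera_model(name);K=np.array(m["camera_matrix"]);R=np.array(m["R"]);t=np.array(m["t"])
    d=R.T@np.linalg.solve(K,[uv[0],uv[1],1.]);o=-R.T@t
    return o+d*(z-o[2])/d[2]
def proj(name,X):
    m=camera_model(name);c=np.array(m["R"])@np.array(X)+np.array(m["t"]);p=np.array(m["camera_matrix"])@c;return p[:2]/p[2]
E
python3 - <<'E'
from h import *
T=cv2.imread("pics/top0.png");S=cv2.imread("pics/scene0.png")
cr=lambda i,x,y,w,h:cv2.resize(i[y:y+h,x:x+w],(400,300),interpolation=cv2.INTER_CUBIC)
cv2.imwrite("pics/crops.png",np.vstack([np.hstack([cr(T,350,178,80,60),cr(T,205,158,80,60)]),np.hstack([cr(S,215,180,80,60),cr(S,385,195,80,60)])]))
for n,I,box in [("top",T,(360,190,405,228)),("top",T,(300,180,340,215)),("top",T,(215,165,262,208)),("scene",S,(235,190,270,228)),("scene",S,(400,195,450,255))]:
    x0,y0,x1,y1=box;h=cv2.cvtColor(I,cv2.COLOR_BGR2HSV)[y0:y1,x0:x1]
    for th in (120,150,165,180,195):
        m=((h[...,1]<50)&(h[...,2]>th)).astype(np.uint8)
        k,l,st,ce=cv2.connectedComponentsWithStats(m)
        if k>1:
            i=1+np.argmax(st[1:,4]);print(n,box,th,st[i]+[x0,y0,0,0,0],ce[i]+[x0,y0])
E
```

```text
top (360, 190, 405, 228) 120 [371 198  21  19 297] [380.52525253 207.12457912]
top (360, 190, 405, 228) 150 [371 198  20  18 252] [380.92857143 206.28174603]
top (360, 190, 405, 228) 165 [374 199  16  16 197] [381.80203046 206.41624365]
top (300, 180, 340, 215) 120 [308 185  23  22 379] [318.82849604 195.98416887]
top (300, 180, 340, 215) 150 [308 185  22  21 346] [318.9132948  195.48843931]
top (300, 180, 340, 215) 165 [309 185  20  21 311] [318.99678457 195.33440514]
top (300, 180, 340, 215) 180 [315 201   1   1   1] [315. 201.]
top (215, 165, 262, 208) 120 [225 172  25  29 496] [236.3266129  185.22782258]
top (215, 165, 262, 208) 150 [225 173  24  24 338] [234.12721893 184.4704142 ]
top (215, 165, 262, 208) 165 [226 174  22  23 259] [233.94980695 184.22007722]
top (215, 165, 262, 208) 180 [227 188   1   1   1] [227. 188.]
scene (235, 190, 270, 228) 120 [240 193  22  17 286] [250.76223776 201.47202797]
scene (400, 195, 450, 255) 120 [419 200  28  35 408] [435.68382353 217.91421569]
```

View pics/crops.png

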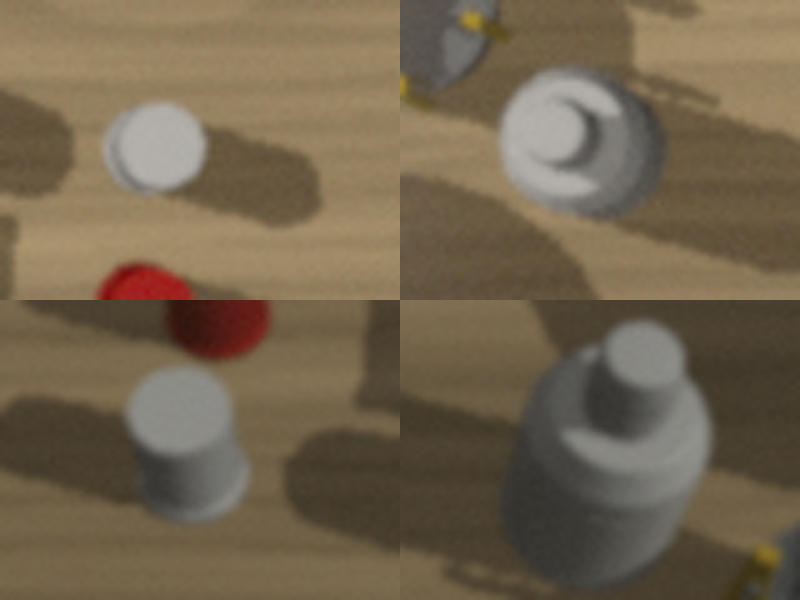

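The crops show the smaller cup with its flared bead at the mouth, and the bottle with its lid. In full-image pixels the cup top is at top (382.0,206.8) and scene (250.6,201.8). The lid top is at top (236.0,183.8) and scene (433.6,205.6). I'll cast both and compare the two views.

Run:
```python
from h import *
from scipy.spatial.transform import Rotation as Ro
np.set_printoptions(precision=4,suppress=True)
for n,t,s,z in [("cup",(382,206.8),(250.6,201.8),.072),("lid",(236,183.8),(433.6,205.6),.172),("tumbler",(319,195.3),(328,208),.095)]:
    print(n,cast("top",t,z),cast("scene",s,z))
    P=[]
    A=[];b=[]
    for c,uv in(("top",t),("scene",s)):
        m=camera_model(c);R=np.array(m["R"]);o=-R.T@np.array(m["t"]);d=cast(c,uv,0)-o;d/=np.linalg.norm(d);Q=np.eye(3)-np.outer(d,d);A.append(Q);b.append(Q@o)
    print("  tri",np.linalg.solve(sum(A),sum(b)))
for n,uv in [("red",(379,240)),("jar",(447,233)),("dish",(327,231)),("tub",(205,158)),("brush",(316,153))]: print(n,cast("top",uv,.05))
s=read_state();print(s["tool_pos"],Ro.from_rotvec(s["tcp_rot"]).as_matrix(),s["time"])
```

```text
cup [ 0.4916 -0.2033  0.072 ] [ 0.4919 -0.2039  0.072 ]
  tri [ 0.4916 -0.2037  0.0715]
lid [0.5623 0.2612 0.172 ] [0.5637 0.2628 0.172 ]
  tri [0.5626 0.2624 0.1702]
tumbler [0.5297 0.0048 0.095 ] [0.5248 0.0042 0.095 ]
  tri [0.5292 0.0044 0.1024]
red [ 0.3814 -0.1946  0.05  ]
jar [ 0.403  -0.4228  0.05  ]
dish [ 0.4127 -0.021   0.05  ]
tub [0.6612 0.3884 0.05  ]
brush [0.6758 0.014  0.05  ]
[0.2056 0.6423 0.2302] [[-0.9524  0.3048 -0.0006]
 [ 0.3048  0.9524 -0.0017]
 [ 0.0001 -0.0018 -1.    ]] 0.15
```

View pics/wrist0.png

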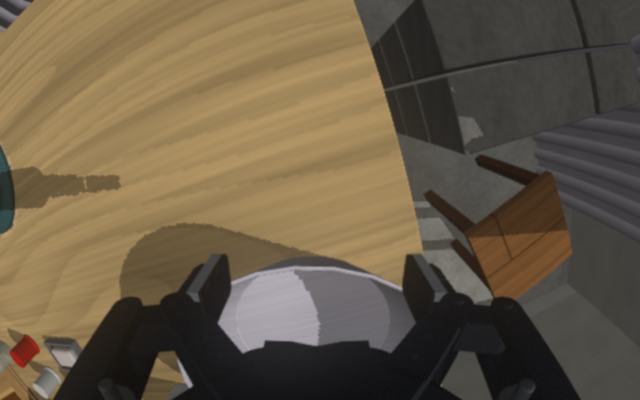

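The two views agree to about 2 mm. The cup is at (0.492,-0.204) and the lid at (0.563,0.262), with heights as expected (0.0715 and 0.170). Next I'll lift clear of the basin and square the tool with the world axes.

```bash
python3 -m crank '[[[0,0,-4,0,0,-0.0775],[0,0,-4,0,0,-0.0775],[0,0,-4,0,0,-0.0775],[0,0,-3,0,0,-0.0775],[0,0,0,0,0,0]]]' 8.5 40
```

```text
time: 0.57
tool_pos: [0.2067, 0.6454, 0.391]
tcp_rot: [-0.005, 3.137, 0.021]
wrist_force: [0.3, 0.8, 1.6]
width: 0.992
grip_force: 0.0
```

```bash
python3 -m crank '[[[-2,-3.5,0,0,0,0],[-2,-3.5,0,0,0,0],[-2,-3.5,0,0,0,0],[-2,-3.5,0,0,0,0],[-2,-3.5,0,0,0,0],[-2,-3.5,0,0,0,0],[-2,-3.5,0,0,0,0],[-2,-3.5,0,0,0,0]]]'; python3 -m crank '[[[-1.5,-3.8,0,0,0,0],[-1.5,-3.8,0,0,0,0],[-1.5,-3.8,0,0,0,0],[-1.5,-3.8,0,0,0,0],[-1.5,-3.8,0,0,0,0],[-1.5,-3.8,0,0,0,0],[-1.5,-3.8,0,0,0,0],[-1.5,-3.8,0,0,0,0]]]'
```

```text
time: 1.23
tool_pos: [0.3661, 0.361, 0.3807]
tcp_rot: [0.0, -3.141, 0.001]
wrist_force: [0.1, 0.4, 0.9]
width: 0.994
grip_force: 0.0
time: 1.9
tool_pos: [0.4859, 0.0569, 0.3809]
tcp_rot: [-0.0, -3.142, -0.0]
wrist_force: [1.1, 0.6, 0.0]
width: 0.992
grip_force: 0.0
```

```bash
python3 -m crank '[[[0,-3.7,1,0,0,0],[0,-3.7,1.5,0,0,0],[0,-3.7,1.5,0,0,0],[0,-3.7,1.5,0,0,0],[0,-3.7,1.5,0,0,0],[0,-3.7,1.5,0,0,0],[0,-3,1.5,0,0,0],[0,0,0,0,0,0]]]'
python3 - <<'E'
from h import *
s=read_state();I=read_camera("wrist");print(s["tool_pos"],s["tcp_rot"],s["time"]);cv2.imwrite("pics/w1.png",I)
m=camera_model("wrist");print(m)
E
```

```text
time: 2.57
tool_pos: [0.4835, -0.1971, 0.2768]
tcp_rot: [-0.008, -3.135, -0.0]
wrist_force: [-0.2, 0.9, 0.5]
width: 0.996
grip_force: 0.0
[ 0.48346794 -0.19711276  0.27678148] [-7.62924082e-03 -3.13520984e+00 -1.36448994e-04] 2.5667
{'camera_matrix': array([[309.70691629,   0.        , 316.27391099],
       [  0.        , 309.70691629, 202.33893712],
       [  0.        ,   0.        ,   1.        ]]), 'R': array([[ 3.62724832e-03,  9.99993213e-01,  6.46293744e-04],
       [ 9.58377544e-01, -3.66080240e-03,  2.85480440e-01],
       [ 2.85480869e-01, -4.16115036e-04, -9.58384318e-01]]), 't': array([ 0.19232248, -0.51395695,  0.28691672])}
```

View pics/w1.png

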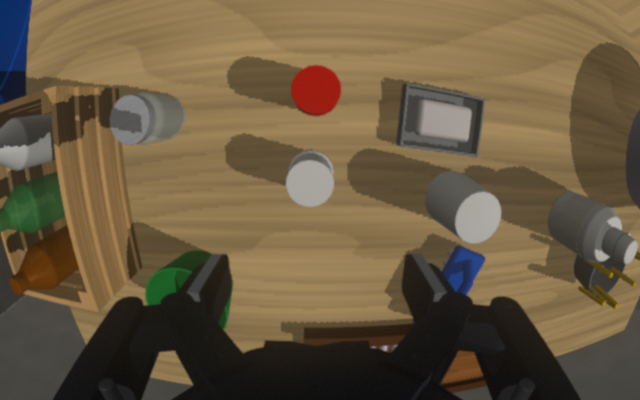

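The wrist view shows the cup's top disc at about (310,179), centred between the fingers sideways. I'll use it to cross-check the cup position.

```bash
cat >> h.py <<'E'
def wcast(uv,z,m):
    K=m["camera_matrix"];R=m["R"];t=m["t"];p=(np.array(uv,float)-K[:2,2])/K[0,0];r=np.linalg.norm(p)
    d=R.T@np.r_[np.sin(r)*p/r,np.cos(r)];o=-R.T@t;return o+d*(z-o[2])/d[2]
E
python3 - <<'E'
from h import *
I=cv2.imread("pics/w1.png");h=cv2.cvtColor(I,cv2.COLOR_BGR2HSV);m=camera_model("wrist")
for th in(160,175,190,205):
    k,l,st,ce=cv2.connectedComponentsWithStats(((h[...,1]<40)&(h[...,2]>th)).astype(np.uint8)[140:215,280:340])
    i=1+np.argmax(st[1:,4]);c=ce[i]+[280,140];print(th,st[i],c,wcast(c,.072,m))
s=read_state();print(s["tool_pos"],s["tcp_rot"])
E
```

```text
160 [   7   21   47   45 1622] [309.6621455  183.22194821] [ 0.49095943 -0.2018082   0.072     ]Traceback (most recent call last):
  File "<stdin>", line 5, in <module>
    return _wrapfunc(a, 'argmax', axis=axis, out=out, **kwds)
    return bound(*args, **kwds)
ValueError: attempt to get argmax of an empty sequence
```

All three views agree: the cup is at about (0.4915,-0.203). Now descending.

```bash
python3 -m crank '[[[-0.4,-0.3,3,0,0,0],[-0.4,-0.3,3.5,0,0,0],[0,0,3.5,0,0,0],[0,0,3.5,0,0,0],[0,0,3,0,0,0],[0,0,0,0,0,0],[0,0,0,0,0,0]]]'
```

```text
time: 3.2
tool_pos: [0.4927, -0.1974, 0.1151]
tcp_rot: [0.002, -3.138, -0.003]
wrist_force: [-0.3, 0.5, 0.4]
width: 0.992
grip_force: 0.0
```

```bash
python3 -m crank '[[[0.1,-0.6,0,0,0,0],[0,0,2.5,0,0,0],[0,0,2.5,0,0,0],[0,0,2.3,0,0,0],[0,0,2,0,0,0],[0,0,0,0,0,0],[0,0,0,0,0,0]]]'
python3 - <<'E'
from h import *
cv2.imwrite("pics/w2.png",read_camera("wrist"))
E
```

```text
time: 3.78
tool_pos: [0.4942, -0.2058, 0.025]
tcp_rot: [-0.0, 3.14, -0.001]
wrist_force: [-0.0, 0.0, 0.7]
width: 0.993
grip_force: 0.0
```

View pics/w2.png

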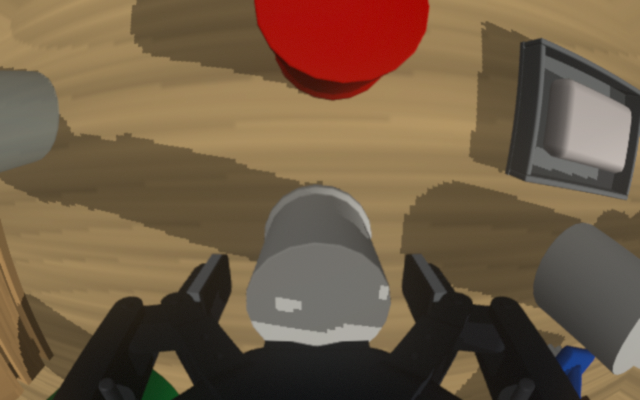

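The cup (disc about (318,292)) sits centred between the open fingers. TCP x is about 2.5 mm too far forward, so I'll correct that and close.

```bash
python3 -m crank '[[[0.2,0,0,0,0,0],[0,0,0,0,0,0],[0,0,0,0,0,0]]]'; python3 -m crank '[[[0,0,0,0,0,0],[0,0,0,0,0,0],[0,0,0,0,0,0],[0,0,0,0,0,0],[0,0,0,0,0,0],[0,0,0,0,0,0],[0,0,0,0,0,0],[0,0,0,0,0,0]]]' 4.5 40
```

```text
time: 4.08
tool_pos: [0.4922, -0.2057, 0.0251]
tcp_rot: [-0.0, 3.139, -0.002]
wrist_force: [0.6, 0.0, 0.1]
width: 0.994
grip_force: 0.0
time: 4.75
tool_pos: [0.4915, -0.2053, 0.0239]
tcp_rot: [-0.0, 3.141, -0.001]
wrist_force: [-0.2, 0.1, 5.9]
width: 0.635
grip_force: 42.6
```

Grasped: opening 54 mm, grip 42 N. Lifting.

```bash
python3 -m crank '[[[0,0,-1.5,0,0,0],[0,0,-3,0,0,0],[0,0,-3.5,0,0,0],[0,0,-3.5,0,0,0],[0,0,-3.5,0,0,0],[0,0,-3.5,0,0,0],[0,0,-2.5,0,0,0],[0,0,0,0,0,0]]]'
python3 - <<'E'
from h import *
I=read_camera("wrist");cv2.imwrite("pics/w3.png",I)
s=read_state();print(s["tool_pos"],s["width"],s["grip_force"])
E
```

```text
time: 5.42
tool_pos: [0.4943, -0.2067, 0.2401]
tcp_rot: [-0.0, 3.131, -0.008]
wrist_force: [0.9, 0.8, 0.4]
width: 0.639
grip_force: 42.4
[ 0.49302284 -0.20608528  0.23694774] 0.6378556822253986 42.39673672942445
```

View pics/w3.png

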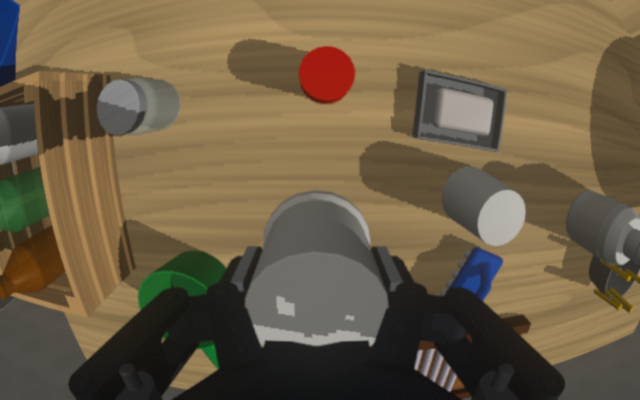

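The cup is held upright, its top disc front edge at (318,252) and sides at (246,303) and (388,303). I'll work out its offset from the TCP.

Run:
```python
from h import *
s=read_state();m=camera_model("wrist");t=s["tool_pos"]
print(t,s["tcp_rot"])
for uv,z,n in[((318,252),.048,'topfront -28'),((318,192),-.017,'beadfront -31'),((246,303),.048,'L'),((388,303),.048,'R')]: print(n,wcast(uv,t[2]+z,m)-t)
```

```text
[ 0.49302284 -0.20608528  0.23694774] [-2.41223830e-04  3.13514593e+00 -4.87525901e-03]
topfront -28 [-0.02880162  0.00144855  0.048     ]
beadfront -31 [-0.0320555   0.00150468 -0.017     ]
L [-0.00653655 -0.02567607  0.048     ]
R [-0.00672977  0.02795939  0.048     ]
```

```bash
python3 -m crank '[[[-0.4,3,0,0,0,0],[-0.5,3.6,0,0,0,0],[-0.5,3.8,0,0,0,0],[-0.5,3.8,0,0,0,0],[-0.5,3.8,0,0,0,0],[-0.5,3.8,0,0,0,0],[-0.5,3.8,0,0,0,0],[-0.5,3.8,0,0,0,0]]]'
```

```text
time: 6.13
tool_pos: [0.5284, 0.0906, 0.2307]
tcp_rot: [0.0, -3.138, 0.001]
wrist_force: [0.7, -0.5, -0.4]
width: 0.635
grip_force: 42.5
```

The offset is about (-1,+1) mm. On to above the lid.

```bash
python3 -m crank '[[[-0.6,3.5,0,0,0,0],[-0.6,3.5,0,0,0,0],[-0.6,3.3,0,0,0,0],[-0.6,2.8,0,0,0,0],[-0.6,2,0,0,0,0],[0,0.5,0,0,0,0],[0,0,0,0,0,0],[0,0,0,0,0,0]]]'
python3 - <<'E'
from h import *
s=read_state();print(s["tool_pos"],s["tcp_rot"])
I=read_camera("scene");J=read_camera("top")
cv2.imwrite("pics/s4.png",np.hstack([cv2.resize(I[150:270,380:480],(400,480),interpolation=2),cv2.resize(J[130:250,190:290],(400,480),interpolation=2)]))
s=read_state();print(s["tool_pos"],s["tcp_rot"])
t=s["tool_pos"]
for n in("scene","top"):
  print(n,"cuprim",proj(n,t+[-.001,.001,-.024]),"lid",proj(n,[.563,.262,.172]))
E
```

```text
time: 6.8
tool_pos: [0.5588, 0.2441, 0.2313]
tcp_rot: [0.001, -3.138, 0.003]
wrist_force: [-0.2, -0.2, 0.1]
width: 0.635
grip_force: 42.5
[0.55877233 0.2441134  0.2313411 ] [ 1.24497670e-03 -3.13843400e+00  3.05105663e-03]
[0.55924675 0.24349548 0.23234433] [-1.19091344e-03 -3.13998212e+00  1.80496414e-03]
scene cuprim [428.68849485 195.81297796] lid [433.25019289 205.37081868]
top cuprim [239.3157023 184.0509018] lid [235.7318012  183.58221086]
```

View pics/s4.png

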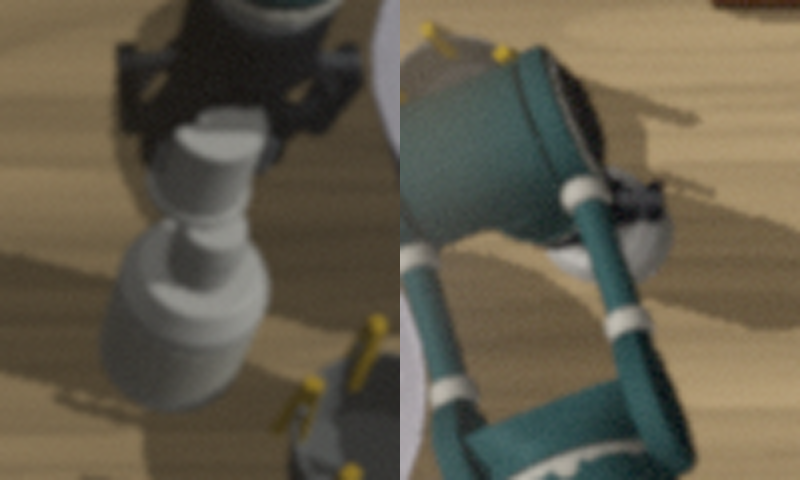

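The scene crop shows the cup to the left of and above the lid, about 17 mm short in y, which matches the numbers. Aligning now.

```bash
python3 -m crank '[[[-0.5,1.75,0,0,0,0],[0,0,0,0,0,0],[0,0,0,0,0,0],[0,0,0,0,0,0]]]'
python3 - <<'E'
from h import *
I=read_camera("scene");s=read_state();t=s["tool_pos"];print(t)
cv2.imwrite("pics/s5.png",cv2.resize(I[150:260,385:480],(760,880)[0:1]+(600,) if 0 else (518,600),interpolation=cv2.INTER_CUBIC))
E
```

```text
time: 7.23
tool_pos: [0.5647, 0.2612, 0.2333]
tcp_rot: [-0.001, -3.141, 0.001]
wrist_force: [0.3, -0.3, 0.3]
width: 0.633
grip_force: 42.5
[0.56469924 0.26125645 0.23329525]
```

View pics/s5.png

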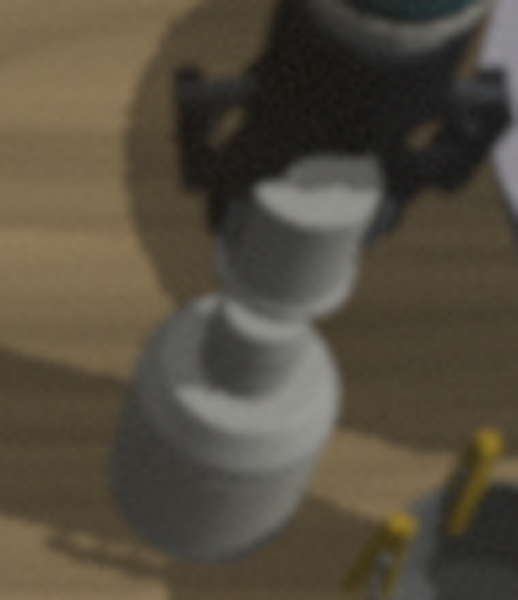

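The cup is in line with the bottle axis (lid (255,340), rim (287,290), cup (315,200) in the crop). Descending in stages and watching the force.

```bash
python3 -m crank '[[[0,0,1.5,0,0,0],[0,0,1.5,0,0,0],[0,0,1,0,0,0],[0,0,0.7,0,0,0],[0,0,0.5,0,0,0],[0,0,0,0,0,0],[0,0,0,0,0,0]]]'
```

```text
time: 7.87
tool_pos: [0.565, 0.2623, 0.1814]
tcp_rot: [0.0, -3.142, 0.0]
wrist_force: [0.4, -0.2, -0.0]
width: 0.64
grip_force: 42.5
```

```bash
python3 -m crank '[[[0.1,-0.1,0,0,0,0],[0,0,0.5,0,0,0],[0,0,0.5,0,0,0],[0,0,0.5,0,0,0],[0,0,0.5,0,0,0],[0,0,0,0,0,0],[0,0,0,0,0,0]]]'
```

```text
time: 8.45
tool_pos: [0.5634, 0.2613, 0.1604]
tcp_rot: [0.0, -3.14, 0.001]
wrist_force: [-0.1, 1.0, 0.4]
width: 0.636
grip_force: 42.5
```

```bash
python3 -m crank '[[[0,0,0.4,0,0,0],[0,0,0.4,0,0,0],[0,0,0.4,0,0,0],[0,0,0,0,0,0],[0,0,0,0,0,0]]]'
```

```text
time: 8.87
tool_pos: [0.5636, 0.2613, 0.1487]
tcp_rot: [0.0, -3.141, 0.001]
wrist_force: [0.7, 0.7, -0.8]
width: 0.639
grip_force: 42.6
```

```bash
python3 -m crank '[[[0,0,0.2,0,0,0],[0,0,0.2,0,0,0],[0,0,0,0,0,0],[0,0,0,0,0,0]]]'; python3 -m crank '[[[0,0,0.15,0,0,0],[0,0,0,0,0,0],[0,0,0,0,0,0]]]'
```

```text
time: 9.2
tool_pos: [0.5639, 0.2614, 0.1452]
tcp_rot: [0.0, -3.142, 0.0]
wrist_force: [0.7, 0.6, -0.9]
width: 0.637
grip_force: 42.6
time: 9.45
tool_pos: [0.564, 0.2615, 0.144]
tcp_rot: [-0.0, 3.141, 0.0]
wrist_force: [-0.5, 0.5, 0.5]
width: 0.639
grip_force: 42.6
```

```bash
python3 -m crank '[[[0,0,0.15,0,0,0],[0,0,0,0,0,0],[0,0,0,0,0,0]]]'; python3 -m crank '[[[0,0,0.1,0,0,0],[0,0,0,0,0,0],[0,0,0,0,0,0]]]'
```

```text
time: 9.7
tool_pos: [0.5641, 0.2616, 0.1439]
tcp_rot: [-0.0, 3.141, 0.0]
wrist_force: [-3.2, -1.0, 6.2]
width: 0.634
grip_force: 43.1
time: 9.95
tool_pos: [0.5643, 0.2615, 0.1439]
tcp_rot: [-0.0, 3.14, 0.001]
wrist_force: [-4.2, -1.4, 10.5]
width: 0.641
grip_force: 43.5
```

It's seated: contact at TCP z 0.144, exactly as predicted, with the force rising to 10 N. I'll ease off, then open.

```bash
python3 -m crank '[[[0,0,-0.15,0,0,0],[0,0,0,0,0,0]]]'; python3 -m crank '[[[0,0,0,0,0,0],[0,0,0,0,0,0],[0,0,0,0,0,0],[0,0,0,0,0,0],[0,0,0,0,0,0],[0,0,0,0,0,0]]]' 8.5; python3 -m crank '[[[0,0,-1,0,0,0],[0,0,-1,0,0,0],[0,0,-2,0,0,0],[0,0,-2.5,0,0,0],[0,0,-3,0,0,0],[0,0,-3,0,0,0],[0,0,0,0,0,0],[0,0,0,0,0,0]]]'
python3 - <<'E'
from h import *
I=read_camera("scene")
cv2.imwrite("pics/s6.png",cv2.resize(I[150:260,385:480],(518,600),interpolation=cv2.INTER_CUBIC))
for n in["scene"]: print(proj(n,[.563,.262,.192]))
W=read_camera("wrist");cv2.imwrite("pics/w6.png",W)
E
```

```text
time: 10.12
tool_pos: [0.5641, 0.2616, 0.1439]
tcp_rot: [-0.0, 3.141, 0.001]
wrist_force: [-3.5, -0.5, 5.7]
width: 0.637
grip_force: 43.2
time: 10.62
tool_pos: [0.5638, 0.2614, 0.1425]
tcp_rot: [0.0, -3.141, 0.0]
wrist_force: [0.1, -0.2, -0.1]
width: 0.999
grip_force: 0.0
time: 11.28
tool_pos: [0.5659, 0.2623, 0.2728]
tcp_rot: [-0.0, 3.134, 0.005]
wrist_force: [-0.0, -1.1, -0.0]
width: 0.995
grip_force: 0.0
[434.83950099 201.08577302]
```

View pics/s6.png

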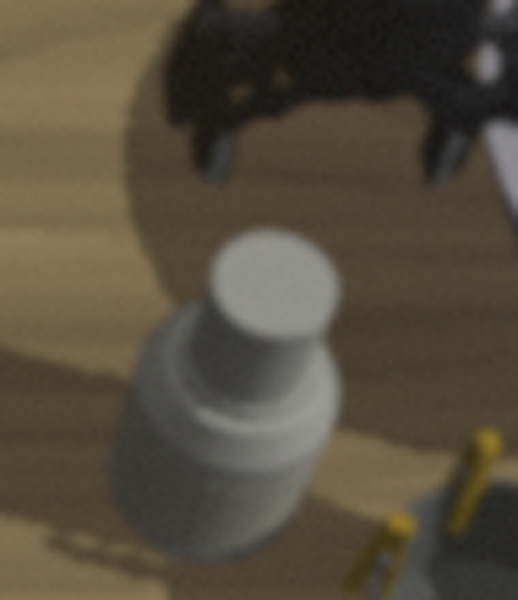

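The cup sits on the shoulder with its rim down. Its top is at scene (434.8,201.8), against (434.8,201.1) predicted, and the bottle is upright with the gripper clear.

```bash
python3 -c "
from workcell import *
print(finish_job())"
```

```text
the job is handed in; nothing more can be done
None
```

I handed the job in at about 11.4 s: the dosing cup sits mouth down over the lid with its rim on the shoulder, held until it was seated and then released. The last picture shows the bottle upright and the gripper clear, but `finish_job()` gave no verdict, and I did not measure the bystanders' positions at the end.

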